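Set a slicer's thickness gauge with its coarse ring and fine knob

ROBOT

A 6-joint arm with a two-finger parallel gripper is mounted at the origin on the work surface. World frame = base frame: x ahead of the robot, y to its left, z up, the work surface at z = 0. Lengths are in m, angles in rad, forces in N, time in s.
With the tool pointing down it reaches from about 0.3 to 0.75 m from the base axis. Payload 8.5 kg.
Tool frame: the origin (TCP) lies at the very end of the fingers, on their centre line; the grasp point (between the pads) lies 19 mm behind it (r.grip_depth is the distance from the TCP to the grasp point, in m); z points along the fingers, y is the line along which they close (so a half turn about z gives the same grasp; the last joint's range is limited). The gripper opens to 88 mm and grips with 3 to 60 N. Pads are 18 mm wide; open, the fingers measure 123 mm over their backs; the gripper's body (75 mm by 187 mm) begins 45 mm behind the grasp point.
Start: joints at [-1.356, 0.381, 1.297, -0, 1.464, -0.215], TCP at [0.229, -0.5, 0.239] pointing down, gripper open.
Joint ranges: [-3.11, 3.11], [-0.89, 2.33], [0.22, 2.48], [-1.42, 4.56], [0.17, 2.85], [-2.88, 2.88]. Speed limits (rad/s): [2.39, 2.39, 3.14, 3.14, 3.14, 3.14].

INTERFACE

Orientations are given as a unit quaternion [x, y, z, w].
In Python, from rig import sensors, camera, job, r gives the robot as it stands. The module is installed in compiled form; this text tells all that it offers.
- The arm moves only by the tool apply_moves, never from a script. Its argument "commands" is a list of rows, each an object of numbers: "tx", "ty", "tz": the shift along the tool's x, y, z in m; "rx", "ry", "rz": the turn, a rotation vector about the tool's x, y, z in rad. A call has 1 to 10 rows; each row is the pose to reach, as a shift and turn from the pose commanded when the call began, along the tool's axes at that moment; what a row does not reach only later rows make up. A row lasts 1/8 s, in which the tool goes at most 62.5 mm and 10.7 degrees, less where a joint would pass 70% of its speed; a pose out of reach is approached as far as the arm can. A call with a gripper value outside its range is refused whole. "grip" is the opening, from 0 (shut) to 1 (fully open), set as the call begins (left out, the last holds). The fingers move at their own pace and stop on an object; "newtons" is the grip in N (left out, the last holds). Time passes only in rows, so rows that repeat a pose let the fingers close. It gives the time, the measured TCP pose, the force, the opening and the grip force at its end, in the units of the state.
- sensors.sense(): the state, without advancing time (a new reading comes with each control period).
- camera(name): name is "scene" or "top"; returns a dict with "img" (400x640x3 uint8, blue, green, red), "camera_matrix" (3x3 intrinsics, pixels), "extrinsics" (4x4, takes a point from camera to world coordinates). Camera axes: x right, y up, looking along -z (the intrinsics and any distortion apply to the point x, -y, -z); pixel columns grow to the right and rows downward; lengths in m; the calibration is good to about 2 mm. A picture is of the moment at which its call begins. There is no depth.
- job.close_job(): hands the job in; it is judged then, once.
The state is a dict: "time_s": time; "joints": joint angles; "joint_vel": joint speeds; "joint_efforts": joint torques, N m; "ee_pos": TCP position; "tcp_rot": TCP orientation; "wrist_force": force on the tool from outside, world axes, zero at the start; "moment": the same for the moment, N m; "finger_gap": finger opening in m; "gripper_force": force on a finger pad.
Only numpy, scipy, OpenCV 4.12 (cv2) and the standard library are available. Lean on these libraries where they do the work, as an engineer would, in place of code of your own. Each camera call takes 0.05 s, during which the arm holds its last target. There are 200 camera calls.

TASK

Set the slicer's thickness gauge on the white setting block that lies loose in it. Turn the wide outer ring clockwise, which drives the plate, until only about 6 mm of play is left in all between plate, block and back stop; then leave the ring alone and turn the small inner knob clockwise, which brings up the stop, until the block is held square and snug (a light clamp of about 17 N, felt as the knob turning harder; never squeeze it with 40 N). Work by the two knobs only, without touching plate or block or disturbing the things around, and let go at the end.

Things in the scene. Friction and masses are not known exactly. Their poses are not given: they have to be found in the camera images.
- gauge: Thickness gauge fixed to the bench: grey gear housing 130 (x) x 120 (y) x 65 mm high, two coaxial black knobs on top; a steel bed 140 wide, 20 high reaches from y = -60 to -325 mm. Origin: on the bench under the vertical knob axis; -y is the plate's closing way. Plate near the housing, block in the middle, back stop at the far end of the bed.
- ring (a joint): Coarse outer ring: black, round, ribbed, 60 mm across, 69 to 103 mm above the bench, grippable all round. Angle grows clockwise seen from above; 15 mm of plate travel towards the stop per rad. Starts at 0 to 1 rad, ends at 4.5. Stays where it is left; takes about 0.65 N m to turn. Not turned by the inner knob.
- inner (a joint): Fine inner knob: black bar 32 long, 14 mm thick, 108 to 142 mm above the bench, coaxial, on top of the ring (on a 34 mm disc, 104 to 108). At 0 the bar lies along the gauge's x. Grows clockwise from above; 4 mm of stop travel to the plate per rad. Starts at 0, range -0.25 to 6. Stays where left; drag about 0.17 N m, plus 0.004 N m per newton of clamp. Not turned by the ring.
- ring_top (a point): Point on the knob axis at the level of the ring's top face, 103 mm above the bench.
- inner_top (a point): Point on the knob axis at the top of the inner knob, 142 mm above the bench. Its x axis lies along the bar.
- plate_face (a point): Middle of the front face of the moving plate (steel, 100 wide, 50 high, 72 mm high over the bench), driven by the ring alone: in the gauge's frame y = -155 mm minus 15 mm per rad of ring. With the inner knob at 0 and the stop's pad in its nominal place, plate, block and stop all meet at plate face y = -202 mm, so 6 mm of play means this point at about -196 mm.
- block: The setting block: plain white plastic, 70 (x) x 60 (y) x 40 (z) mm, about 0.2 kg, lying loose on the bed between plate and stop, almost square to them; origin at the centre of its underside. Plate or stop pushes it along the bed (1 to 3 N) until it is held; the clamp force then grows by about 48 N per rad of inner knob.
- sauce: Yellow bottle, 56 mm across, 170 mm high, standing beyond the far end of the gauge's bed; origin at the centre of its foot. Leave it alone.
- bowl: Steel bowl, 120 mm across, 55 mm high; origin at the centre of its foot. Leave it alone.
- spatula: Spatula 280 mm long lying on the bench; origin at its middle. Leave it alone.
- stop_face (a point): Nominal middle of the back stop's face (steel, 100 wide, 72 mm high over the bench): y = -262 mm plus 4 mm per rad of the inner knob, in the gauge's frame. The real face is a sprung pad, giving 1 mm per 12 N, that sits up to 3 mm before or behind this point; that offset is not measured.
Mind the look-alikes: they are no part of the job. There is more than one size of the block; the one meant has the size given above.

How it is judged:
On the way:
1. the ring has brought the plate up to leave some mm of play (plate face at y -190 to -200.5 mm in the gauge's frame, block not clamped), the inner knob not yet turned (y of plate_face in the frame of gauge between -0.2005 and -0.19 m and value of joint inner between -0.2 and 0.2 rad and velocity of joint ring below 0.05 rad/s and contact force between plate and block below 6 N), for 0.2 s.
At the end, for the whole second after the job is handed in: The block is clamped between plate and stop with 8 to 28 N, square to within 0.06 rad, at rest; the inner knob has been turned by more than 0.3 rad and the ring is still where it left some mm of play (plate face between y = -190 and -200.5 mm in the gauge's frame); nothing is held (contact force between plate and block between 8 and 28 N and y of plate_face in the frame of gauge between -0.2005 and -0.19 m and value of joint inner above 0.3 rad and angle between the y axis of block and the y axis of gauge, either way round below 0.06 rad and velocity of joint inner below 0.02 rad/s and linear speed of block below 0.01 m/s); the robot touches nothing.
It fails at once if the block is squeezed with more than 40 N (contact force between plate and block above 40 N).
It fails at once if the robot touches the block or the plate (contact force between any of the arm, the fingers and block above 1 N or contact force between any of the arm, the fingers and plate above 1 N).
It fails at once if a bystander is moved by more than 20 mm (distance of any of sauce, bowl, spatula from where it was at the start of the episode above 0.02 m).
It also fails if it takes over 72 s, if anything falls off the work surface, if the arm or the gripper's body presses on something with over 40 N, if the wrist force passes 120 N, or if a joint passes its speed limit or range.

## Working session

There is one attempt and no reset: what is moved stays moved. The work goes in short steps, Python scripts to look and compute and a tool call to move; the robot and the scene stay as the last step left them, time stands still between calls to the robot, and variables do not carry over. Pictures are saved under pics/ and viewed, at most 10 in all, crops included, and the job is handed in when it is done.

Besides the shell and the picture viewer there is one more tool, called after "Request:" as name(argument=value, ...), one argument or row to a line, values as JSON. apply_moves: Moves the arm, as the interface text tells. Its arguments: {"type":"object","properties":{"commands":{"type":"array","items":{"type":"object","properties":{"tx":{"type":"number"},"ty":{"type":"number"},"tz":{"type":"number"},"rx":{"type":"number"},"ry":{"type":"number"},"rz":{"type":"number"}}}},"grip":{"type":"number"},"newtons":{"type":"number"}},"required":["commands"]}

```bash
mkdir -p pics
python3 - <<'E'
from rig import sensors, camera, job, r
import cv2,numpy as np
s=sensors.sense();print(s)
for n in("scene","top"):
    c=camera(n);cv2.imwrite(f"pics/{n}0.png",c["img"]);print(c["camera_matrix"],c["extrinsics"],[k for k in c])
E
```

```text
{'time_s': 0.0, 'joints': array([-1.35630908e+00,  3.81187795e-01,  1.29825611e+00,  2.10633835e-05,
        1.46359065e+00, -2.15299827e-01]), 'joint_vel': array([5.31873668e-04, 8.02051652e-06, 1.43685745e-03, 8.28513871e-04,
       1.12637364e-03, 1.55124998e-04]), 'joint_efforts': array([ 4.37125227e-04, -4.37929702e+01, -2.24555111e+01,  7.13506504e-02,
        3.53187241e-02, -1.25701945e-04]), 'ee_pos': array([ 0.22911463, -0.49970004,  0.23814374]), 'tcp_rot': array([ 9.76999090e-01,  2.13242254e-01,  1.07633246e-05, -7.20941952e-04]), 'wrist_force': array([ 0.10697867,  0.55994626, -0.54158083]), 'moment': array([0.02420225, 0.01781011, 0.01038629]), 'gripper_force': 0.0, 'finger_gap': 0.08804310097480886}
[[505.01446514   0.         320.29870067]
 [  0.         505.01446514 208.53388067]
 [  0.           0.           1.        ]] [[ 2.59193440e-01 -7.31281545e-01  6.30908918e-01  1.47483892e+00]
 [ 9.65824809e-01  1.95509255e-01 -1.70172177e-01 -2.22344907e-01]
 [ 1.09524004e-03  6.53454997e-01  7.56964574e-01  1.14909830e+00]
 [ 0.00000000e+00  0.00000000e+00  0.00000000e+00  1.00000000e+00]] ['img', 'camera_matrix', 'extrinsics']
[[449.69522627   0.         322.56262189]
 [  0.         449.69522627 201.40691846]
 [  0.           0.           1.        ]] [[-0.02608739  0.99751977 -0.06537393  0.55752804]
 [-0.99965525 -0.02622592 -0.00126172  0.02260215]
 [-0.00297308  0.06531848  0.99786004  1.18280397]
 [ 0.          0.          0.          1.        ]] ['img', 'camera_matrix', 'extrinsics']
```

View pics/scene0.png

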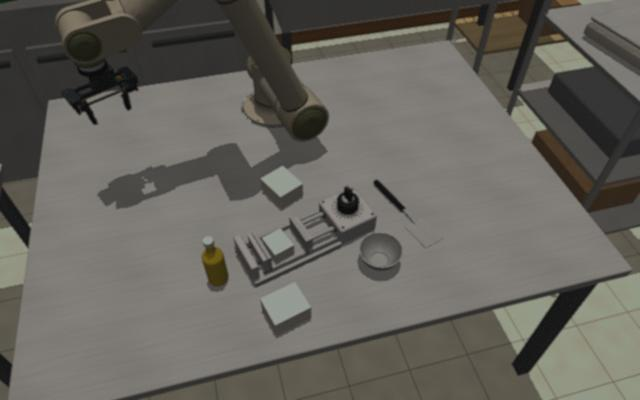

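View pics/top0.png

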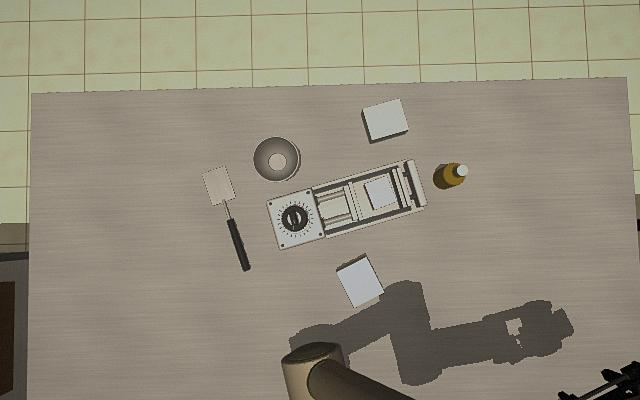

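The gauge housing is at about (295,218) in the top view, with its bed running right to (420,180) and the block at (380,192). The bottle is at (453,174), the bowl at (277,160) and the spatula at (235,230). I'll zoom in next.

Run:
```python
import cv2
a=cv2.imread("pics/top0.png")[145:260,255:440];cv2.imwrite("pics/tz.png",cv2.resize(a,None,fx=4.3,fy=4.3,interpolation=cv2.INTER_CUBIC))
```

```text
(no output)
```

View pics/tz.png

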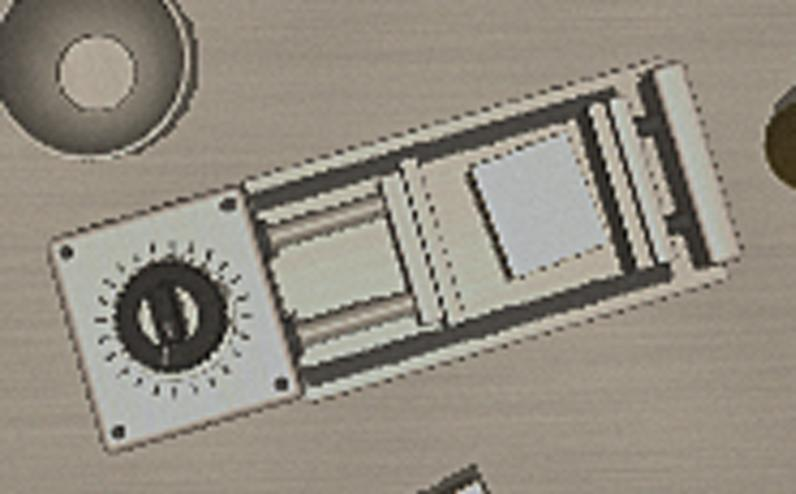

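```bash
cat > h.py <<'E'
import numpy as np,cv2
from scipy.optimize import least_squares
def proj(c,P):
    E=c["extrinsics"];p=(np.asarray(P,float)-E[:3,3])@E[:3,:3];p=p*[1,-1,-1]
    q=p@c["camera_matrix"].T;return q[:,:2]/q[:,2:]
def W(g,P):
    P=np.asarray(P,float);R=np.array([[np.cos(g[2]),-np.sin(g[2])],[np.sin(g[2]),np.cos(g[2])]])
    return np.c_[P[:,:2]@R.T+g[:2],P[:,2]]
def rect(c,g,z,x0,x1,y0,y1,s):  # s px/mm ; image right=-y, up=+x
    P=[[x1,y1,z],[x1,y0,z],[x0,y0,z],[x0,y1,z]]
    w,h=(y1-y0)*1000*s,(x1-x0)*1000*s
    H=cv2.getPerspectiveTransform(proj(c,W(g,P)).astype(np.float32),np.float32([[0,0],[w,0],[w,h],[0,h]]))
    return cv2.warpPerspective(c["img"],H,(int(w),int(h)),flags=cv2.INTER_CUBIC)
E
python3 - <<'E'
from h import *
from rig import camera
c=camera("top")
pix=np.array([[50,242],[243,185],[300,392],[107,452],[169,315]])/4.3+[255,145]-.4
P=[[.065,.06,.065],[.065,-.06,.065],[-.065,-.06,.065],[-.065,.06,.065],[0,0,.103]]
f=least_squares(lambda g:(proj(c,W(g,P))-pix).ravel(),[.5,.1,.2])
g=f.x;print(g,f.fun.reshape(-1,2).round(2));np.save("g.npy",g)
a=rect(c,g,.072,-.07,.07,-.33,-.13,4)
for k in range(13,33):cv2.line(a,(int((-.13+k/100)*4000),0),(int((-.13+k/100)*4000),12 if k%5 else 30),(0,0,255),1)
cv2.imwrite("pics/r0.png",a)
b=rect(c,g,.103,-.04,.04,-.04,.04,7);cv2.imwrite("pics/k0.png",b)
E
```

```text
[0.59031629 0.09307303 0.2555953 ] [[-1.31 -0.87]
 [ 0.07 -0.96]
 [ 1.31  1.07]
 [-0.39  0.64]
 [ 0.3   0.07]]
```

View pics/r0.png

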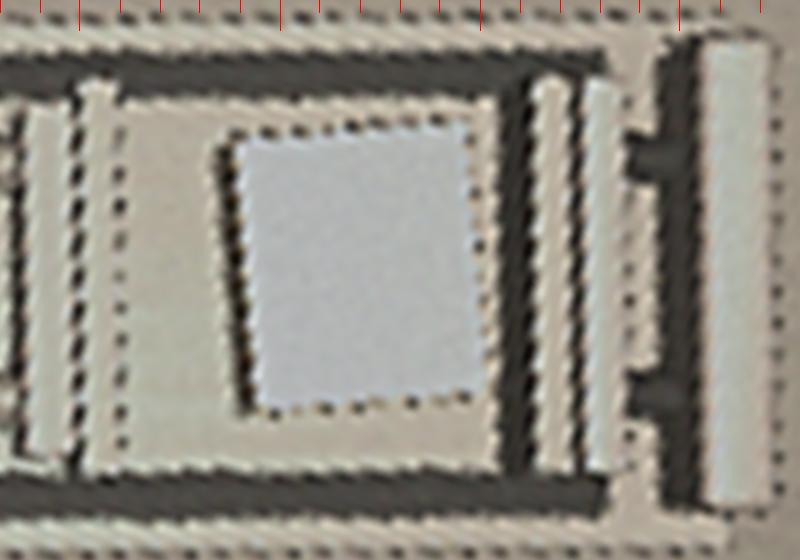

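The plate's front edge reads y ≈ -159.7 mm, so the ring is at about 0.3 rad. The stop edge is at about -262.5 mm, as expected. The block lies loose and slightly turned. I'll check the knob axis in both cameras.

Run:
```python
from h import *
from rig import camera
g=np.load("g.npy");o=[]
for n in("top","scene"):
    c=camera(n);b=rect(c,g,.103,-.04,.04,-.04,.04,5)
    cv2.circle(b,(200,200),150,(0,0,255),1);o.append(b)
cv2.imwrite("pics/k1.png",np.hstack(o))
```

```text
(no output)
```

View pics/k1.png

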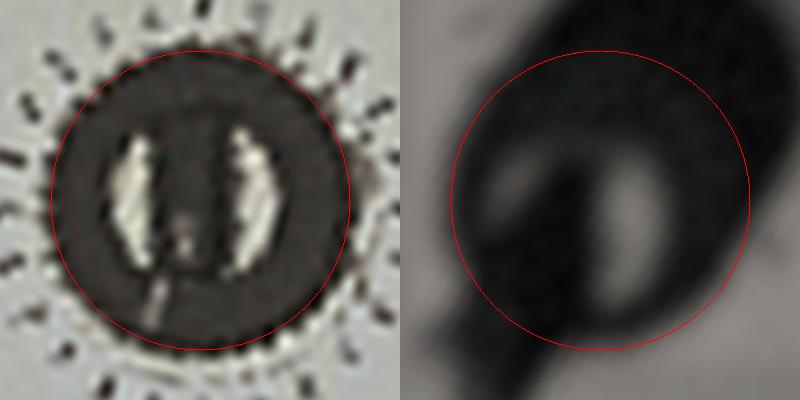

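Request:
apply_moves(
  commands=[
    {"tx": 0.46, "ty": -0.31, "rz": -1.8},
    {"tx": 0.46, "ty": -0.31, "rz": -1.8},
    {"tx": 0.46, "ty": -0.31, "rz": -1.8},
    {"tx": 0.46, "ty": -0.31, "rz": -1.8},
    {"tx": 0.46, "ty": -0.31, "rz": -1.8},
    {"tx": 0.46, "ty": -0.31, "rz": -1.8},
    {"tx": 0.46, "ty": -0.31, "rz": -1.8},
    {"tx": 0.46, "ty": -0.31, "rz": -1.8},
    {"tx": 0.46, "ty": -0.31, "rz": -1.8},
    {"tx": 0.46, "ty": -0.31, "rz": -1.8},
  ],
  grip=1,
)

```text
invalid input at $.commands[0]: expected keys tx, ty, tz, rx, ry, rz
```

The ring circle fits in both views to about 1 mm. The move call needs all six keys in every row.

Request:
apply_moves(
  commands=[
    {"tx": 0.46, "ty": -0.31, "tz": 0, "rx": 0, "ry": 0, "rz": -1.8},
    {"tx": 0.46, "ty": -0.31, "tz": 0, "rx": 0, "ry": 0, "rz": -1.8},
    {"tx": 0.46, "ty": -0.31, "tz": 0, "rx": 0, "ry": 0, "rz": -1.8},
    {"tx": 0.46, "ty": -0.31, "tz": 0, "rx": 0, "ry": 0, "rz": -1.8},
    {"tx": 0.46, "ty": -0.31, "tz": 0, "rx": 0, "ry": 0, "rz": -1.8},
    {"tx": 0.46, "ty": -0.31, "tz": 0, "rx": 0, "ry": 0, "rz": -1.8},
    {"tx": 0.46, "ty": -0.31, "tz": 0, "rx": 0, "ry": 0, "rz": -1.8},
    {"tx": 0.46, "ty": -0.31, "tz": 0, "rx": 0, "ry": 0, "rz": -1.8},
    {"tx": 0.46, "ty": -0.31, "tz": 0, "rx": 0, "ry": 0, "rz": -1.8},
    {"tx": 0.46, "ty": -0.31, "tz": 0, "rx": 0, "ry": 0, "rz": -1.8},
  ],
  grip=1,
)

```text
time_s: 1.5
ee_pos: [0.5192, -0.0234, 0.2384]
tcp_rot: [0.436, 0.9, 0.0, -0.0]
wrist_force: [0.0, -0.9, 0.3]
finger_gap: 0.0881
gripper_force: 0.0
```

```bash
cat > d.py <<'E'
import sys,numpy as np
from rig import sensors
from scipy.spatial.transform import Rotation as R
s=sensors.sense();g=np.load("g.npy");A=R.from_quat(s["tcp_rot"])
z=float(sys.argv[1])
x=A.as_matrix()[:,0];yaw=np.arctan2(x[1],x[0])
print("t",round(s["time_s"],2),"tool shift to (axis,z):",A.inv().apply(np.r_[g[:2],z]-s["ee_pos"]).round(4),"tcp",s["ee_pos"].round(4),"yaw",yaw.round(3),"yaw-g",round(yaw-g[2],3),"q1,q6",s["joints"][[0,5]].round(3),
"tilt",A.as_matrix()[:2,2].round(4),"F",s["wrist_force"].round(1),"M",s["moment"].round(3),"gap",round(s["finger_gap"],4),"gf",s["gripper_force"])
E
python3 d.py .086
```

```text
t 1.5 tool shift to (axis,z): [0.0473 0.128  0.1524] tcp [ 0.5192 -0.0234  0.2384] yaw 2.239 yaw-g 1.984 q1,q6 [-0.273 -0.942] tilt [-0.0001  0.0005] F [ 0.  -0.9  0.3] M [-0.054 -0.144 -0.045] gap 0.0881 gf 0.0
```

Request:
apply_moves(
  commands=[
    {"tx": 0.047, "ty": 0.128, "tz": 0, "rx": 0, "ry": 0, "rz": -0.5},
    {"tx": 0.047, "ty": 0.128, "tz": 0, "rx": 0, "ry": 0, "rz": -0.5},
    {"tx": 0.047, "ty": 0.128, "tz": 0, "rx": 0, "ry": 0, "rz": -0.5},
    {"tx": 0.047, "ty": 0.128, "tz": 0, "rx": 0, "ry": 0, "rz": -0.5},
    {"tx": 0.047, "ty": 0.128, "tz": 0.04, "rx": 0, "ry": 0, "rz": -0.5},
    {"tx": 0.047, "ty": 0.128, "tz": 0.06, "rx": 0, "ry": 0, "rz": -0.5},
    {"tx": 0.047, "ty": 0.128, "tz": 0.06, "rx": 0, "ry": 0, "rz": -0.5},
  ],
)

```text
time_s: 2.38
ee_pos: [0.5897, 0.0881, 0.1778]
tcp_rot: [0.206, 0.979, -0.0, -0.001]
wrist_force: [0.4, 0.1, 1.3]
finger_gap: 0.0883
gripper_force: 0.0
```

```bash
python3 d.py .086
```

```text
t 2.38 tool shift to (axis,z): [0.0012 0.0049 0.0918] tcp [0.5897 0.0881 0.1778] yaw 2.726 yaw-g 2.471 q1,q6 [-0.05  -1.205] tilt [-0.003  0.   ] F [0.4 0.1 1.3] M [ 0.023 -0.069  0.011] gap 0.0883 gf 0.0
```

Request:
apply_moves(
  commands=[
    {"tx": 0, "ty": 0, "tz": 0, "rx": 0, "ry": 0, "rz": 0},
    {"tx": 0, "ty": 0, "tz": 0, "rx": 0, "ry": 0, "rz": 0},
  ],
)

```text
time_s: 2.62
ee_pos: [0.5909, 0.0888, 0.1799]
tcp_rot: [0.205, 0.979, 0.0, 0.001]
wrist_force: [0.6, 0.5, -0.4]
finger_gap: 0.0884
gripper_force: 0.0
```

```bash
python3 d.py .086
```

```text
t 2.62 tool shift to (axis,z): [0.0025 0.0036 0.0939] tcp [0.5909 0.0888 0.1799] yaw 2.729 yaw-g 2.473 q1,q6 [-0.049 -1.207] tilt [ 0.002  -0.0001] F [ 0.6  0.5 -0.4] M [ 0.081 -0.125 -0.014] gap 0.0884 gf 0.0
```

Request:
apply_moves(
  commands=[
    {"tx": 0.002, "ty": 0.004, "tz": 0.03, "rx": 0, "ry": 0, "rz": 0},
    {"tx": 0.002, "ty": 0.004, "tz": 0.06, "rx": 0, "ry": 0, "rz": 0},
    {"tx": 0.002, "ty": 0.004, "tz": 0.085, "rx": 0, "ry": 0, "rz": 0},
    {"tx": 0.002, "ty": 0.004, "tz": 0.092, "rx": 0, "ry": 0, "rz": 0},
    {"tx": 0.002, "ty": 0.004, "tz": 0.092, "rx": 0, "ry": 0, "rz": 0},
    {"tx": 0.002, "ty": 0.004, "tz": 0.092, "rx": 0, "ry": 0, "rz": 0},
    {"tx": 0.002, "ty": 0.004, "tz": 0.092, "rx": 0, "ry": 0, "rz": 0},
  ],
)

```text
time_s: 3.5
ee_pos: [0.5907, 0.0935, 0.0877]
tcp_rot: [0.204, 0.979, 0.0, 0.001]
wrist_force: [-0.6, 0.1, 0.4]
finger_gap: 0.0879
gripper_force: 0.0
```

```bash
python3 d.py .086
```

```text
t 3.5 tool shift to (axis,z): [ 0.0002 -0.0006  0.0017] tcp [0.5907 0.0935 0.0877] yaw 2.73 yaw-g 2.474 q1,q6 [-0.041 -1.2  ] tilt [ 0.0016 -0.0001] F [-0.6  0.1  0.4] M [ 0.045 -0.097 -0.022] gap 0.0879 gf 0.0
```

Request:
apply_moves(
  commands=[
    {"tx": 0, "ty": 0, "tz": 0, "rx": 0, "ry": 0, "rz": 0},
    {"tx": 0, "ty": 0, "tz": 0, "rx": 0, "ry": 0, "rz": 0},
    {"tx": 0, "ty": 0, "tz": 0, "rx": 0, "ry": 0, "rz": 0},
    {"tx": 0, "ty": 0, "tz": 0, "rx": 0, "ry": 0, "rz": 0},
    {"tx": 0, "ty": 0, "tz": 0, "rx": 0, "ry": 0, "rz": 0},
    {"tx": 0, "ty": 0, "tz": 0, "rx": 0, "ry": 0, "rz": 0},
    {"tx": 0, "ty": 0, "tz": 0, "rx": 0, "ry": 0, "rz": 0.1},
    {"tx": 0, "ty": 0, "tz": 0, "rx": 0, "ry": 0, "rz": 0.2},
  ],
  grip=0.5,
  newtons=50,
)

```text
time_s: 4.5
ee_pos: [0.5904, 0.0935, 0.0868]
tcp_rot: [0.302, 0.953, -0.0, 0.0]
wrist_force: [0.0, 0.8, 0.2]
finger_gap: 0.0591
gripper_force: 50.0
```

```bash
python3 d.py .086
```

```text
t 4.5 tool shift to (axis,z): [-0.0002 -0.0004  0.0008] tcp [0.5904 0.0935 0.0868] yaw 2.528 yaw-g 2.272 q1,q6 [-0.041 -0.998] tilt [ 0.0001 -0.0003] F [0.  0.8 0.2] M [ 0.025 -0.107  0.596] gap 0.0591 gf 49.99712884426117
```

Request:
apply_moves(
  commands=[
    {"tx": 0, "ty": 0, "tz": 0, "rx": 0, "ry": 0, "rz": 0.15},
    {"tx": 0, "ty": 0, "tz": 0, "rx": 0, "ry": 0, "rz": 0.3},
    {"tx": 0, "ty": 0, "tz": 0, "rx": 0, "ry": 0, "rz": 0.45},
    {"tx": 0, "ty": 0, "tz": 0, "rx": 0, "ry": 0, "rz": 0.6},
    {"tx": 0, "ty": 0, "tz": 0, "rx": 0, "ry": 0, "rz": 0.75},
    {"tx": 0, "ty": 0, "tz": 0, "rx": 0, "ry": 0, "rz": 0.9},
    {"tx": 0, "ty": 0, "tz": 0, "rx": 0, "ry": 0, "rz": 1.05},
    {"tx": 0, "ty": 0, "tz": 0, "rx": 0, "ry": 0, "rz": 1.2},
    {"tx": 0, "ty": 0, "tz": 0, "rx": 0, "ry": 0, "rz": 1.3},
    {"tx": 0, "ty": 0, "tz": 0, "rx": 0, "ry": 0, "rz": 1.3},
  ],
)

```text
time_s: 5.75
ee_pos: [0.5905, 0.0935, 0.0868]
tcp_rot: [0.817, 0.577, 0.0, 0.0]
wrist_force: [0.7, -0.6, 0.0]
finger_gap: 0.0589
gripper_force: 50.0
```

```bash
python3 d.py .086
python3 - <<'E'
from h import *
from rig import camera
g=np.load("g.npy")
c=camera("top");a=rect(c,g,.072,-.07,.07,-.33,-.13,4)
for k in range(13,33):cv2.line(a,(int((-.13+k/100)*4000),0),(int((-.13+k/100)*4000),12 if k%5 else 30),(0,0,255),1)
cv2.imwrite("pics/r1.png",a)
E
```

```text
t 5.75 tool shift to (axis,z): [-0.0005 -0.      0.0008] tcp [0.5905 0.0935 0.0868] yaw 1.23 yaw-g 0.974 q1,q6 [-0.041  0.3  ] tilt [0.0004 0.0002] F [ 0.7 -0.6  0. ] M [ 0.007 -0.133 -0.642] gap 0.0589 gf 50.00009894371033
```

View pics/r1.png

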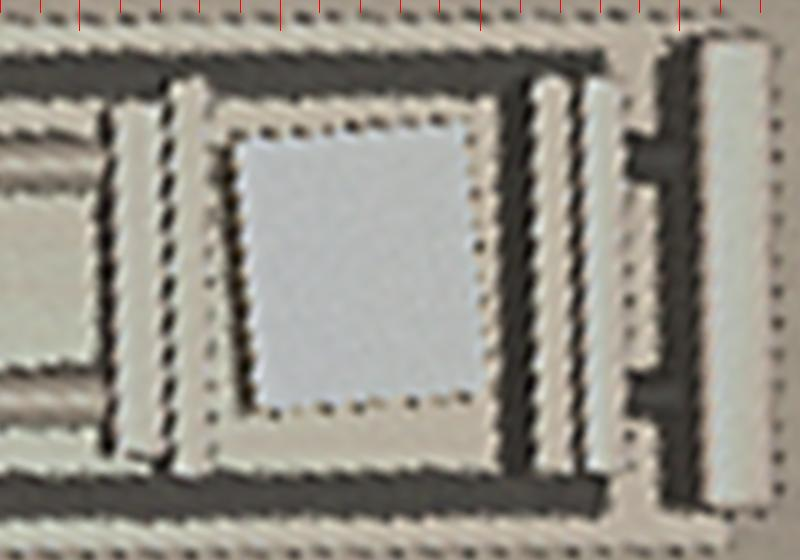

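The plate edge is now at px 210, about -182.5 mm. It moved 23 mm for 1.5 rad, so the grip isn't slipping. About 0.85 rad is left.

Request:
apply_moves(
  commands=[
    {"tx": 0, "ty": 0, "tz": 0, "rx": 0, "ry": 0, "rz": 0.12},
    {"tx": 0, "ty": 0, "tz": 0, "rx": 0, "ry": 0, "rz": 0.24},
    {"tx": 0, "ty": 0, "tz": 0, "rx": 0, "ry": 0, "rz": 0.36},
    {"tx": 0, "ty": 0, "tz": 0, "rx": 0, "ry": 0, "rz": 0.48},
    {"tx": 0, "ty": 0, "tz": 0, "rx": 0, "ry": 0, "rz": 0.6},
    {"tx": 0, "ty": 0, "tz": 0, "rx": 0, "ry": 0, "rz": 0.72},
    {"tx": 0, "ty": 0, "tz": 0, "rx": 0, "ry": 0, "rz": 0.8},
    {"tx": 0, "ty": 0, "tz": 0, "rx": 0, "ry": 0, "rz": 0.85},
    {"tx": 0, "ty": 0, "tz": 0, "rx": 0, "ry": 0, "rz": 0.85},
    {"tx": 0, "ty": 0, "tz": 0, "rx": 0, "ry": 0, "rz": 0.85},
  ],
)

```text
time_s: 7.05
ee_pos: [0.5905, 0.0935, 0.0868]
tcp_rot: [0.982, 0.19, 0.0, 0.0]
wrist_force: [2.9, 0.2, -0.8]
finger_gap: 0.059
gripper_force: 50.0
```

```bash
python3 d.py .086
python3 - <<'E'
from h import *
from rig import camera
g=np.load("g.npy")
c=camera("top");a=rect(c,g,.072,-.07,.07,-.33,-.13,4)
for k in range(13,33):cv2.line(a,(int((-.13+k/100)*4000),0),(int((-.13+k/100)*4000),12 if k%5 else 30),(0,0,255),1)
cv2.imwrite("pics/r2.png",a)
E
```

```text
t 7.05 tool shift to (axis,z): [-0.0003  0.0003  0.0008] tcp [0.5905 0.0935 0.0868] yaw 0.381 yaw-g 0.126 q1,q6 [-0.041  1.149] tilt [0.0004 0.    ] F [ 2.9  0.2 -0.8] M [ 0.039 -0.327  0.192] gap 0.059 gf 49.99994516372681
```

View pics/r2.png

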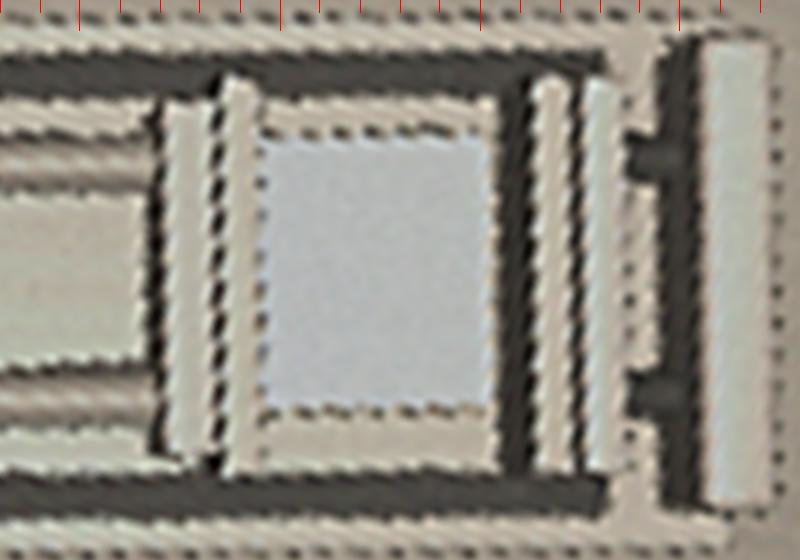

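The plate is at about -195.3 mm and the block is square against it. Now I'll release, lift and re-orient for the inner knob.

Request:
apply_moves(
  commands=[
    {"tx": 0, "ty": 0, "tz": 0, "rx": 0, "ry": 0, "rz": 0},
    {"tx": 0, "ty": 0, "tz": 0, "rx": 0, "ry": 0, "rz": 0},
    {"tx": 0, "ty": 0, "tz": 0, "rx": 0, "ry": 0, "rz": 0},
    {"tx": 0, "ty": 0, "tz": 0, "rx": 0, "ry": 0, "rz": 0},
    {"tx": 0, "ty": 0, "tz": -0.03, "rx": 0, "ry": 0, "rz": 0},
    {"tx": 0, "ty": 0, "tz": -0.06, "rx": 0, "ry": 0, "rz": 0},
    {"tx": 0, "ty": 0, "tz": -0.08, "rx": 0, "ry": 0, "rz": 0},
    {"tx": 0, "ty": 0, "tz": -0.08, "rx": 0, "ry": 0, "rz": 0},
  ],
  grip=1,
)

```text
time_s: 8.1
ee_pos: [0.5908, 0.0935, 0.168]
tcp_rot: [0.982, 0.189, 0.001, 0.0]
wrist_force: [0.3, 0.2, 0.2]
finger_gap: 0.0882
gripper_force: 0.0
```

Request:
apply_moves(
  commands=[
    {"tx": 0, "ty": 0, "tz": 0, "rx": 0, "ry": 0, "rz": -1.5},
    {"tx": 0, "ty": 0, "tz": 0, "rx": 0, "ry": 0, "rz": -1.5},
    {"tx": 0, "ty": 0, "tz": 0, "rx": 0, "ry": 0, "rz": -1.5},
    {"tx": 0, "ty": 0, "tz": 0, "rx": 0, "ry": 0, "rz": -1.5},
    {"tx": 0, "ty": 0, "tz": 0, "rx": 0, "ry": 0, "rz": -1.5},
    {"tx": 0, "ty": 0, "tz": 0, "rx": 0, "ry": 0, "rz": -1.5},
    {"tx": 0, "ty": 0, "tz": 0, "rx": 0, "ry": 0, "rz": -1.5},
    {"tx": 0, "ty": 0, "tz": 0, "rx": 0, "ry": 0, "rz": -1.5},
    {"tx": 0, "ty": 0, "tz": 0, "rx": 0, "ry": 0, "rz": -1.5},
    {"tx": 0, "ty": 0, "tz": 0, "rx": 0, "ry": 0, "rz": -1.5},
  ],
)

```text
time_s: 9.35
ee_pos: [0.5902, 0.0935, 0.1661]
tcp_rot: [0.591, 0.806, -0.0, -0.0]
wrist_force: [0.1, 1.1, 0.6]
finger_gap: 0.0884
gripper_force: 0.0
```

Request:
apply_moves(
  commands=[
    {"tx": 0, "ty": 0, "tz": 0, "rx": 0, "ry": 0, "rz": -1.516},
    {"tx": 0, "ty": 0, "tz": 0, "rx": 0, "ry": 0, "rz": -1.516},
    {"tx": 0, "ty": 0, "tz": 0, "rx": 0, "ry": 0, "rz": -1.516},
    {"tx": 0, "ty": 0, "tz": 0, "rx": 0, "ry": 0, "rz": -1.516},
    {"tx": 0, "ty": 0, "tz": 0, "rx": 0, "ry": 0, "rz": -1.516},
    {"tx": 0, "ty": 0, "tz": 0, "rx": 0, "ry": 0, "rz": -1.516},
    {"tx": 0, "ty": 0, "tz": 0, "rx": 0, "ry": 0, "rz": -1.516},
    {"tx": 0, "ty": 0, "tz": 0, "rx": 0, "ry": 0, "rz": -1.516},
    {"tx": 0, "ty": 0, "tz": 0, "rx": 0, "ry": 0, "rz": -1.516},
    {"tx": 0, "ty": 0, "tz": 0, "rx": 0, "ry": 0, "rz": -1.516},
  ],
)

```text
time_s: 10.6
ee_pos: [0.5903, 0.0935, 0.1666]
tcp_rot: [-0.125, 0.992, 0.0, -0.0]
wrist_force: [-0.4, 0.3, 0.4]
finger_gap: 0.0878
gripper_force: 0.0
```

```bash
python3 d.py .113
```

```text
t 10.6 tool shift to (axis,z): [ 0.0001 -0.0004  0.0536] tcp [0.5903 0.0935 0.1666] yaw -2.892 yaw-g -3.147 q1,q6 [-0.041 -1.861] tilt [-0.0002 -0.    ] F [-0.4  0.3  0.4] M [ 0.098 -0.115  0.044] gap 0.0878 gf 0.0
```

Request:
apply_moves(
  commands=[
    {"tx": 0, "ty": 0, "tz": 0.03, "rx": 0, "ry": 0, "rz": 0},
    {"tx": 0, "ty": 0, "tz": 0.052, "rx": 0, "ry": 0, "rz": 0},
    {"tx": 0, "ty": 0, "tz": 0.052, "rx": 0, "ry": 0, "rz": 0},
    {"tx": 0, "ty": 0, "tz": 0.052, "rx": 0, "ry": 0, "rz": 0},
  ],
)

```text
time_s: 11.1
ee_pos: [0.5908, 0.0935, 0.1157]
tcp_rot: [-0.126, 0.992, -0.0, 0.001]
wrist_force: [0.5, 0.3, -0.4]
finger_gap: 0.0885
gripper_force: 0.0
```

Request:
apply_moves(
  commands=[
    {"tx": 0, "ty": 0, "tz": 0, "rx": 0, "ry": 0, "rz": 0},
    {"tx": 0, "ty": 0, "tz": 0, "rx": 0, "ry": 0, "rz": 0},
    {"tx": 0, "ty": 0, "tz": 0, "rx": 0, "ry": 0, "rz": 0},
    {"tx": 0, "ty": 0, "tz": 0, "rx": 0, "ry": 0, "rz": 0},
    {"tx": 0, "ty": 0, "tz": 0, "rx": 0, "ry": 0, "rz": 0},
    {"tx": 0, "ty": 0, "tz": 0, "rx": 0, "ry": 0, "rz": 0},
    {"tx": 0, "ty": 0, "tz": 0, "rx": 0, "ry": 0, "rz": 0},
    {"tx": 0, "ty": 0, "tz": 0, "rx": 0, "ry": 0, "rz": 0},
  ],
  grip=0,
  newtons=35,
)

```text
time_s: 12.1
ee_pos: [0.5903, 0.0935, 0.1147]
tcp_rot: [-0.127, 0.992, -0.0, -0.0]
wrist_force: [-0.2, -0.7, 0.1]
finger_gap: 0.0136
gripper_force: 35.0
```

```bash
python3 d.py .113
```

```text
t 12.1 tool shift to (axis,z): [ 0.0001 -0.0004  0.0017] tcp [0.5903 0.0935 0.1147] yaw -2.887 yaw-g -3.143 q1,q6 [-0.041 -1.866] tilt [-0.0001 -0.0001] F [-0.2 -0.7  0.1] M [ 0.065 -0.179  0.186] gap 0.0136 gf 35.0000261887908
```

```bash
cat > e.py <<'E'
from rig import sensors
import numpy as np
s=sensors.sense();print(s["time_s"].__round__(2),"Mz",s["moment"][2].round(3),"eff6",s["joint_efforts"][5].round(3),"vel6",s["joint_vel"][5].round(3),"q6",s["joints"][5].round(4),"F",s["wrist_force"].round(1))
E
python3 e.py
```

```text
12.1 Mz 0.186 eff6 0.142 vel6 -0.003 q6 -1.8658 F [-0.2 -0.7  0.1]
```

Request:
apply_moves(
  commands=[
    {"tx": 0, "ty": 0, "tz": 0, "rx": 0, "ry": 0, "rz": 0.06},
    {"tx": 0, "ty": 0, "tz": 0, "rx": 0, "ry": 0, "rz": 0.12},
    {"tx": 0, "ty": 0, "tz": 0, "rx": 0, "ry": 0, "rz": 0.18},
    {"tx": 0, "ty": 0, "tz": 0, "rx": 0, "ry": 0, "rz": 0.24},
    {"tx": 0, "ty": 0, "tz": 0, "rx": 0, "ry": 0, "rz": 0.3},
  ],
)

```text
time_s: 12.72
ee_pos: [0.5904, 0.0935, 0.1147]
tcp_rot: [0.024, 1.0, -0.0, 0.0]
wrist_force: [-0.6, -0.2, 0.2]
finger_gap: 0.0137
gripper_force: 35.0
```

```bash
python3 e.py
```

```text
12.72 Mz 0.165 eff6 -0.462 vel6 0.476 q6 -1.5641 F [-0.6 -0.2  0.2]
```

Request:
apply_moves(
  commands=[
    {"tx": 0, "ty": 0, "tz": 0, "rx": 0, "ry": 0, "rz": 0.06},
    {"tx": 0, "ty": 0, "tz": 0, "rx": 0, "ry": 0, "rz": 0.12},
    {"tx": 0, "ty": 0, "tz": 0, "rx": 0, "ry": 0, "rz": 0.18},
    {"tx": 0, "ty": 0, "tz": 0, "rx": 0, "ry": 0, "rz": 0.24},
    {"tx": 0, "ty": 0, "tz": 0, "rx": 0, "ry": 0, "rz": 0.3},
  ],
)

```text
time_s: 13.35
ee_pos: [0.5904, 0.0935, 0.1148]
tcp_rot: [0.173, 0.985, -0.0, 0.0]
wrist_force: [1.1, 1.3, 0.5]
finger_gap: 0.0138
gripper_force: 35.0
```

```bash
python3 e.py
```

```text
13.35 Mz 0.152 eff6 -0.462 vel6 0.477 q6 -1.264 F [1.1 1.3 0.5]
```

Request:
apply_moves(
  commands=[
    {"tx": 0, "ty": 0, "tz": 0, "rx": 0, "ry": 0, "rz": 0.06},
    {"tx": 0, "ty": 0, "tz": 0, "rx": 0, "ry": 0, "rz": 0.12},
    {"tx": 0, "ty": 0, "tz": 0, "rx": 0, "ry": 0, "rz": 0.18},
  ],
)

```text
time_s: 13.72
ee_pos: [0.5904, 0.0935, 0.1147]
tcp_rot: [0.261, 0.965, -0.0, 0.0]
wrist_force: [-0.1, 0.4, 0.1]
finger_gap: 0.0137
gripper_force: 35.0
```

```bash
python3 e.py;  python3 - <<'E'
from rig import camera,sensors
import numpy as np
m=[]
for i in range(4):
    camera("top");s=sensors.sense();m.append((s["moment"][2].round(3),s["joint_efforts"][5].round(3)))
print(m)
E
```

```text
13.72 Mz 0.171 eff6 -0.462 vel6 0.476 q6 -1.0841 F [-0.1  0.4  0.1]
[(np.float64(0.061), np.float64(-0.092)), (np.float64(-0.03), np.float64(0.483)), (np.float64(-0.028), np.float64(0.135)), (np.float64(-0.037), np.float64(-0.011))]
```

In steady motion the joint-6 effort repeats exactly at -0.462, so it serves as the clamp indicator. I'll go on in equal steps.

Request:
apply_moves(
  commands=[
    {"tx": 0, "ty": 0, "tz": 0, "rx": 0, "ry": 0, "rz": 0.06},
    {"tx": 0, "ty": 0, "tz": 0, "rx": 0, "ry": 0, "rz": 0.12},
    {"tx": 0, "ty": 0, "tz": 0, "rx": 0, "ry": 0, "rz": 0.18},
  ],
)

```text
time_s: 14.3
ee_pos: [0.5904, 0.0935, 0.1148]
tcp_rot: [0.346, 0.938, 0.0, 0.0]
wrist_force: [1.1, -0.0, -0.4]
finger_gap: 0.0136
gripper_force: 35.0
```

```bash
python3 e.py
```

```text
14.3 Mz 0.226 eff6 -0.462 vel6 0.476 q6 -0.9052 F [ 1.1 -0.  -0.4]
```

Request:
apply_moves(
  commands=[
    {"tx": 0, "ty": 0, "tz": 0, "rx": 0, "ry": 0, "rz": 0.06},
    {"tx": 0, "ty": 0, "tz": 0, "rx": 0, "ry": 0, "rz": 0.12},
    {"tx": 0, "ty": 0, "tz": 0, "rx": 0, "ry": 0, "rz": 0.18},
  ],
)

```text
time_s: 14.68
ee_pos: [0.5904, 0.0935, 0.1147]
tcp_rot: [0.429, 0.903, 0.0, 0.0]
wrist_force: [0.8, -0.4, -0.3]
finger_gap: 0.0138
gripper_force: 35.0
```

```bash
python3 e.py
```

```text
14.68 Mz 0.149 eff6 -0.462 vel6 0.478 q6 -0.7252 F [ 0.8 -0.4 -0.3]
```

Request:
apply_moves(
  commands=[
    {"tx": 0, "ty": 0, "tz": 0, "rx": 0, "ry": 0, "rz": 0.06},
    {"tx": 0, "ty": 0, "tz": 0, "rx": 0, "ry": 0, "rz": 0.12},
    {"tx": 0, "ty": 0, "tz": 0, "rx": 0, "ry": 0, "rz": 0.18},
  ],
)

```text
time_s: 15.05
ee_pos: [0.5904, 0.0936, 0.1147]
tcp_rot: [0.508, 0.861, 0.0, 0.0]
wrist_force: [1.0, -0.1, -0.5]
finger_gap: 0.0137
gripper_force: 35.0
```

```bash
python3 e.py
```

```text
15.05 Mz 0.2 eff6 -0.462 vel6 0.474 q6 -0.5452 F [ 1.  -0.1 -0.5]
```

Request:
apply_moves(
  commands=[
    {"tx": 0, "ty": 0, "tz": 0, "rx": 0, "ry": 0, "rz": 0.06},
    {"tx": 0, "ty": 0, "tz": 0, "rx": 0, "ry": 0, "rz": 0.12},
    {"tx": 0, "ty": 0, "tz": 0, "rx": 0, "ry": 0, "rz": 0.18},
  ],
)

```text
time_s: 15.42
ee_pos: [0.5904, 0.0935, 0.1147]
tcp_rot: [0.584, 0.812, 0.0, 0.0]
wrist_force: [0.8, -0.1, -0.4]
finger_gap: 0.0139
gripper_force: 35.0
```

```bash
python3 e.py
python3 - <<'E'
from h import *
from rig import camera
g=np.load("g.npy")
c=camera("top");a=rect(c,g,.072,-.07,.07,-.33,-.13,4)
for k in range(13,33):cv2.line(a,(int((-.13+k/100)*4000),0),(int((-.13+k/100)*4000),12 if k%5 else 30),(0,0,255),1)
cv2.imwrite("pics/r3.png",a)
E
```

```text
15.43 Mz 0.199 eff6 -0.462 vel6 0.477 q6 -0.3652 F [ 0.8 -0.1 -0.4]
```

View pics/r3.png

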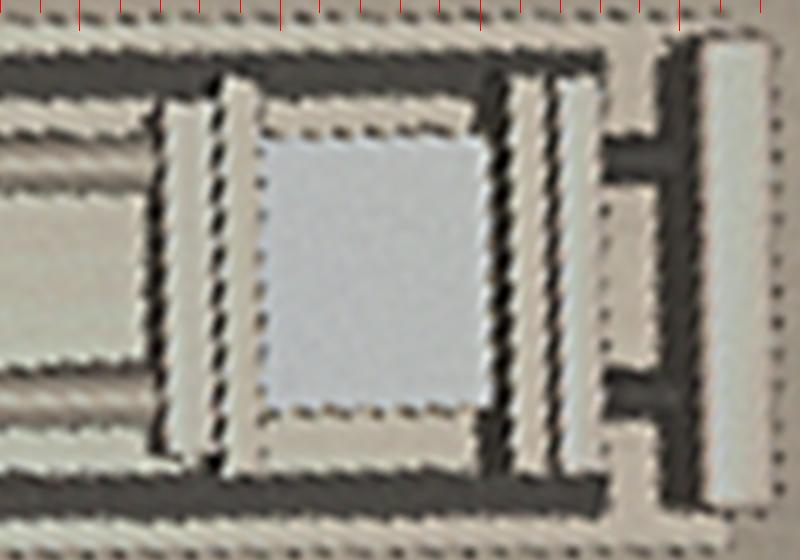

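The stop face is at about px 508 (-257 mm) and the block's rear face should be near -255.3 mm, so roughly 1 to 2 mm is left. Smaller steps from here.

Request:
apply_moves(
  commands=[
    {"tx": 0, "ty": 0, "tz": 0, "rx": 0, "ry": 0, "rz": 0.06},
    {"tx": 0, "ty": 0, "tz": 0, "rx": 0, "ry": 0, "rz": 0.12},
  ],
)

```text
time_s: 15.72
ee_pos: [0.5904, 0.0935, 0.1147]
tcp_rot: [0.631, 0.776, 0.0, 0.0]
wrist_force: [0.7, -0.0, -0.7]
finger_gap: 0.0136
gripper_force: 35.0
```

```bash
python3 e.py
```

```text
15.72 Mz 0.246 eff6 -0.467 vel6 0.477 q6 -0.2459 F [ 0.7 -0.  -0.7]
```

Request:
apply_moves(
  commands=[
    {"tx": 0, "ty": 0, "tz": 0, "rx": 0, "ry": 0, "rz": 0.06},
    {"tx": 0, "ty": 0, "tz": 0, "rx": 0, "ry": 0, "rz": 0.12},
  ],
)

```text
time_s: 15.98
ee_pos: [0.5905, 0.0936, 0.1148]
tcp_rot: [0.676, 0.737, 0.0, 0.0]
wrist_force: [0.0, -0.5, -0.9]
finger_gap: 0.0138
gripper_force: 35.0
```

```bash
python3 e.py
```

```text
15.97 Mz 0.127 eff6 -0.462 vel6 0.474 q6 -0.1259 F [ 0.  -0.5 -0.9]
```

Request:
apply_moves(
  commands=[
    {"tx": 0, "ty": 0, "tz": 0, "rx": 0, "ry": 0, "rz": 0.06},
    {"tx": 0, "ty": 0, "tz": 0, "rx": 0, "ry": 0, "rz": 0.12},
  ],
)

```text
time_s: 16.23
ee_pos: [0.5905, 0.0935, 0.1147]
tcp_rot: [0.719, 0.695, 0.0, 0.0]
wrist_force: [1.4, 1.4, -0.5]
finger_gap: 0.0137
gripper_force: 35.0
```

```bash
python3 e.py
```

```text
16.23 Mz 0.168 eff6 -0.462 vel6 0.476 q6 -0.0059 F [ 1.4  1.4 -0.5]
```

Request:
apply_moves(
  commands=[
    {"tx": 0, "ty": 0, "tz": 0, "rx": 0, "ry": 0, "rz": 0.06},
    {"tx": 0, "ty": 0, "tz": 0, "rx": 0, "ry": 0, "rz": 0.12},
  ],
)

```text
time_s: 16.48
ee_pos: [0.5905, 0.0935, 0.1148]
tcp_rot: [0.76, 0.65, 0.0, 0.0]
wrist_force: [1.6, -0.1, -0.6]
finger_gap: 0.014
gripper_force: 35.0
```

```bash
python3 e.py
```

```text
16.48 Mz 0.188 eff6 -0.457 vel6 0.475 q6 0.1141 F [ 1.6 -0.1 -0.6]
```

Request:
apply_moves(
  commands=[
    {"tx": 0, "ty": 0, "tz": 0, "rx": 0, "ry": 0, "rz": 0.06},
    {"tx": 0, "ty": 0, "tz": 0, "rx": 0, "ry": 0, "rz": 0.12},
  ],
)

```text
time_s: 16.73
ee_pos: [0.5905, 0.0936, 0.1148]
tcp_rot: [0.797, 0.604, 0.0, 0.0]
wrist_force: [0.8, 0.5, -0.6]
finger_gap: 0.0137
gripper_force: 35.0
```

```bash
python3 e.py
```

```text
16.73 Mz 0.177 eff6 -0.454 vel6 0.476 q6 0.2341 F [ 0.8  0.5 -0.6]
```

Request:
apply_moves(
  commands=[
    {"tx": 0, "ty": 0, "tz": 0, "rx": 0, "ry": 0, "rz": 0.06},
    {"tx": 0, "ty": 0, "tz": 0, "rx": 0, "ry": 0, "rz": 0.12},
  ],
)

```text
time_s: 16.98
ee_pos: [0.5905, 0.0935, 0.1148]
tcp_rot: [0.832, 0.555, 0.0, 0.0]
wrist_force: [1.3, -0.5, -0.7]
finger_gap: 0.0138
gripper_force: 35.0
```

```bash
python3 e.py
```

```text
16.98 Mz 0.224 eff6 -0.432 vel6 0.475 q6 0.3541 F [ 1.3 -0.5 -0.7]
```

The effort rose 0.022 in 0.12 rad, which matches clamping at 48 N/rad. The clamp is now about 7 N, so 0.2 rad more should give 17 N.

Request:
apply_moves(
  commands=[
    {"tx": 0, "ty": 0, "tz": 0, "rx": 0, "ry": 0, "rz": 0.06},
    {"tx": 0, "ty": 0, "tz": 0, "rx": 0, "ry": 0, "rz": 0.12},
  ],
)

```text
time_s: 17.23
ee_pos: [0.5905, 0.0935, 0.1148]
tcp_rot: [0.864, 0.504, 0.0, 0.0]
wrist_force: [0.9, -0.3, -1.2]
finger_gap: 0.0133
gripper_force: 35.0
```

```bash
python3 e.py
```

```text
17.23 Mz 0.187 eff6 -0.41 vel6 0.478 q6 0.474 F [ 0.9 -0.3 -1.2]
```

Request:
apply_moves(
  commands=[
    {"tx": 0, "ty": 0, "tz": 0, "rx": 0, "ry": 0, "rz": 0.05},
    {"tx": 0, "ty": 0, "tz": 0, "rx": 0, "ry": 0, "rz": 0.07},
    {"tx": 0, "ty": 0, "tz": 0, "rx": 0, "ry": 0, "rz": 0.07},
    {"tx": 0, "ty": 0, "tz": 0, "rx": 0, "ry": 0, "rz": 0.07},
    {"tx": 0, "ty": 0, "tz": 0, "rx": 0, "ry": 0, "rz": 0.07},
  ],
)

```text
time_s: 17.85
ee_pos: [0.5905, 0.0935, 0.1148]
tcp_rot: [0.881, 0.473, 0.0, 0.0]
wrist_force: [2.4, 0.0, -0.9]
finger_gap: 0.014
gripper_force: 35.0
```

Request:
apply_moves(
  commands=[
    {"tx": 0, "ty": 0, "tz": 0, "rx": 0, "ry": 0, "rz": 0},
    {"tx": 0, "ty": 0, "tz": 0, "rx": 0, "ry": 0, "rz": 0},
    {"tx": 0, "ty": 0, "tz": 0, "rx": 0, "ry": 0, "rz": 0},
    {"tx": 0, "ty": 0, "tz": 0, "rx": 0, "ry": 0, "rz": 0},
    {"tx": 0, "ty": 0, "tz": 0, "rx": 0, "ry": 0, "rz": 0},
    {"tx": 0, "ty": 0, "tz": -0.03, "rx": 0, "ry": 0, "rz": 0},
    {"tx": 0, "ty": 0, "tz": -0.07, "rx": 0, "ry": 0, "rz": 0},
    {"tx": 0, "ty": 0, "tz": -0.1, "rx": 0, "ry": 0, "rz": 0},
    {"tx": 0, "ty": 0, "tz": -0.1, "rx": 0, "ry": 0, "rz": 0},
    {"tx": 0, "ty": 0, "tz": -0.1, "rx": 0, "ry": 0, "rz": 0},
  ],
  grip=0.6,
)

```text
time_s: 19.1
ee_pos: [0.5899, 0.0935, 0.2135]
tcp_rot: [0.881, 0.473, -0.001, -0.001]
wrist_force: [-0.7, -0.3, -0.0]
finger_gap: 0.0529
gripper_force: 0.0
```

```bash
python3 e.py
python3 - <<'E'
from h import *
from rig import camera
g=np.load("g.npy")
c=camera("top");a=rect(c,g,.072,-.07,.07,-.33,-.13,4)
for k in range(13,33):cv2.line(a,(int((-.13+k/100)*4000),0),(int((-.13+k/100)*4000),12 if k%5 else 30),(0,0,255),1)
cv2.imwrite("pics/r4.png",a)
E
```

```text
19.1 Mz -0.009 eff6 0.0 vel6 0.002 q6 0.5443 F [-0.7 -0.3 -0. ]
```

View pics/r4.png

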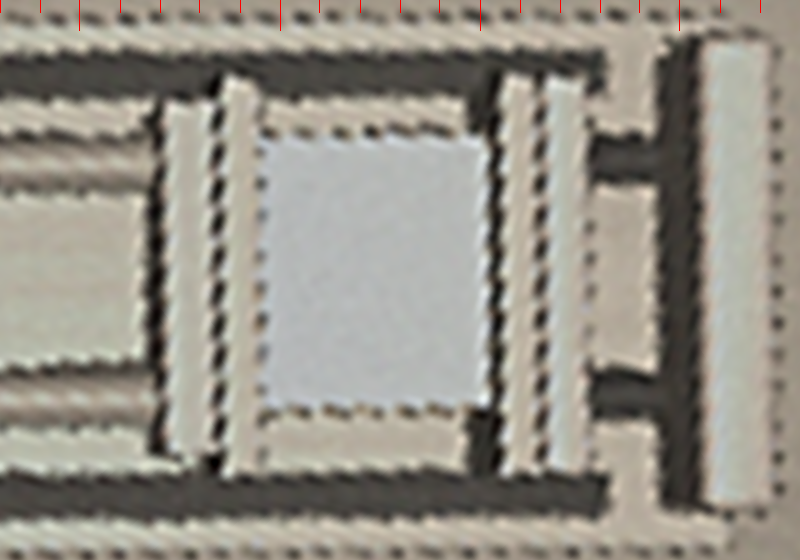

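The plate is unmoved (edge at px 261), the stop face is against the block (px 500), the block is square and the gripper is clear. I'll hand in.

```bash
python3 -c "
from rig import job;print(job.close_job())"
```

```text
the job is handed in; nothing more can be done
None
```

The block looks square and clamped at an estimated 16–17 N (from knob effort, not measured directly), with the plate at about y = -195.3 mm. Both knobs are released and the job is handed in; no verdict came back.

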